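# Cam-clamp a carved bird's plinth in the painting jig

### The arm

A 6-joint arm with a two-finger parallel gripper is mounted at the origin on the work surface. World frame = base frame: x ahead of the robot, y to its left, z up, the work surface at z = 0. Lengths are in mm, angles in rad, forces in N, time in s.
With the tool pointing down it reaches from about 275 to 750 mm from the base axis. Payload 10.2 kg.
Tool frame: the origin (TCP) lies at the very end of the fingers, on their centre line; the grasp point (between the pads) lies 19 mm behind it (ctrl.hold_point_z is the distance from the TCP to the grasp point, in mm); z points along the fingers, y is the direction in which the jaws open and shut (so a half turn about z gives the same grasp; the last joint's range is limited). The gripper opens to 85 mm and grips with 20 to 120 N. Pads are 22 mm wide; open, the fingers measure 114 mm over their backs; the gripper's body (76 mm by 85 mm) begins 54 mm behind the grasp point. The pads swing forward as they close: fully open they stand 13 mm farther back than shut.
Start: joints at [-1.498, 0.313, 1.498, -0, 1.331, -0.223], TCP at [153.027, -502.209, 231.294] pointing down, gripper open.
Joint ranges: [-2.94, 2.94], [-0.97, 2.17], [0.19, 2.56], [-1.23, 4.37], [0.02, 3.11], [-2.88, 2.88]. Speed limits (rad/s): [2.39, 2.39, 3.01, 3.14, 3.14, 3.14].

### API

Orientations are given as a unit quaternion [w, x, y, z].
In Python, from rig import readout, cams, workorder, spotter, ctrl gives the robot as it stands.
- The arm moves only by the tool step_arm, never from a script. Its argument "plan" is text: rows parted by semicolons, each of 5 numbers parted by spaces: the shift along the tool's x, y, z in cm, then the turn about the tool's z in degrees, then the opening in per cent of the stroke, from 0 (shut) to 100 (fully open). In form: x y z twist gripper; .... A call has 1 to 10 rows; each row is the pose to reach, as a shift and turn from the pose commanded when the call began, along the tool's axes at that moment; what a row does not reach only later rows make up. A row lasts 1/10 s, in which the tool goes at most 50 mm and 8.59 degrees, less where a joint would pass 70% of its speed; a pose out of reach is approached as far as the arm can. A call with a gripper value outside its range is refused whole. The fingers move at their own pace and stop on an object; "grip_force" is the grip in N (left out, the last holds). Time passes only in rows, so rows that repeat a pose let the fingers close. It gives the time, the measured TCP pose, the force and the opening at its end, in the units of the state.
- readout.sense(): the state, without advancing time (a new reading comes with each control period).
- cams.capture(name): name is "side" or "top" or "wrist"; returns (picture, depth): 480x640x3 uint8, red, green, blue; 480x640 float32, mm along the optical axis (not along the pixel's ray), 0 where there is no reading.
- cams.camera_info(name): a dict with "vfov" (degrees; the focal length in pixels is half the picture's height over the tangent of half this angle, whatever the lens; pixels are square), "cx", "cy" (the principal point, pixels), "rvec" (rotation vector, rad) and "tvec" (3), from world to camera coordinates, as OpenCV has them. Camera axes: x right, y down, z forward; pixel columns grow to the right and rows downward; lengths in mm; the calibration is good to about 2 mm. A picture is of the moment at which its call begins: read the wrist's pose just before it. camera_info takes no time and is no camera call; for the wrist camera it gives the pose at the moment of the call.
- workorder.finish_job(): hands the job in, once; it reports no verdict.
Trained networks look in the newest picture that a camera, given by its name, has taken for a name from the list of things; names that differ only in an ending like _2 or _b are one class to them, and where a whole thing is asked for, a point or a joint stands for the part that bears it (a point fixed in the world has none). Each returns a list of dicts, best first, with "conf" (0 to 1); they miss things now and then, are a little off and sometimes report something else, mostly with a low value. They report only what shows in the picture. A call takes as long as a camera call. They do not tell look-alikes from the thing itself.
- spotter.regions_of(camera, target): "pixels" (480x640 bool, what is visible of it) and "extent" ([centre column, centre row, width, height] in pixels, round what is visible of it).
The state is a dict: "time_s": time; "joints": joint angles; "dq": joint speeds; "tau": joint torques, N m; "eef_pos": TCP position; "ee_rot": TCP orientation; "force": force on the tool from outside, world axes, zero at the start; "wrist_torque": the same for the moment, N m; "grip_width": opening from 0.0 (shut) to 1.0 (fully open).
Only numpy, scipy, OpenCV 4.12 (cv2) and the standard library are available. Lean on these libraries where they do the work, as an engineer would, in place of code of your own. Each camera call takes 0.05 s, during which the arm holds its last target. There are 200 camera calls.

### The job

Slide the carved bird on its wooden plinth along the jig board, between the cam and the sprung pad, until the plinth's end is home against the back stop. Then swing the cam lever clockwise (seen from above) just far enough that the cam takes up the gap and presses the plinth against the pad, pushing the pad about half way back into the gap behind it: never so far that the pad is driven back to its fence. Let go with the plinth clamped square and still home, and leave the other things on the bench where they are.

Things in the scene. Friction and masses are not known exactly. Their poses are not given: they have to be found in the camera images.
- jig: Fixed jig, place and yaw vary: plywood board 12 mm thick, spanning x -140..75, y -95..135 mm in its own frame. Origin on the bench (underside) where the plinth's centre belongs. Its x axis is the way the plinth slides home, z up. Cam on the -y side, sprung pad and fence on the +y side.
- back_stop (a point): Middle of the near face of the dark wooden back stop (44 mm wide in y, top 46 mm above the bench) that the plinth's front end must touch: jig x = 40, y = 0, 29 mm above the bench.
- plinth: The work: wooden plinth 80 (x) x 56 (y) x 24 (z) mm bearing a small green bird, 0.2 to 0.41 kg, loose on the jig board in front of the clamp, 66 to 83 mm short of home, up to 8 mm aside, turned up to 0.12 rad. Origin: centre of its underside; x the way the beak points, to the back stop. The bird's head tops out 71 mm above the underside; only its beak tip passes the plinth's end (12 mm, high).
- cam_lever (a joint): Angle (rad) of cam and lever, growing clockwise from above; starts at 0.25..0.7, range 0..3. Cam: dark wooden disc, radius 26 mm, 10 mm off-centre, 15 to 39 mm above the bench; it reaches 26 - 10 cos(angle) mm from the pivot towards jig +y. It meets the homed plinth at about 1.3..1.9 rad. Stiff (0.3 Nm): stays where left and holds itself clamped. Turning it drags the plinth towards the back stop.
- cam_pivot (a point): The cam's vertical pivot axis, 39 mm above the bench, at jig x = 0, y = -52 mm.
- lever_grip (a point): On the lever's upright black handle, 75 mm above the bench: round post, 16 mm diameter, 47 to 100 mm above the bench, 95 mm from the pivot axis, on the end of a flat steel bar (18 mm wide, 39 to 47 mm up). From the pivot it lies at 335 degrees minus the joint angle, counter-clockwise from the jig's x axis: at first on the far -y side, at last on the near -y side.
- fence: Wooden fence block, 60 (x) x 30 (y) mm, top 48 mm above the bench, fixed on the jig, axes as the jig's. Origin on the board's top (12 mm up), on the face of the undisturbed pad that the plinth meets: jig x = 0, y = 28 to 32.5 mm (its setting varies). With the cam as it starts, the plinth has 5 to 13 mm of play.
- pad (a joint): How far (m) the cork sprung pad (50 mm long in x, 12 mm thick, top 43 mm above the bench) is pushed back towards the fence (jig +y): 0 at rest, with an 8 mm gap behind it crossed by two steel pins; 0.008 when driven back to the fence. Spring 4 N/mm.
- paint_pot_a: Small green paint pot with a white cap, 32 mm across, 45 mm high, standing on the jig board near its near +y corner. Leave alone. Origin under its centre.
- paint_pot_b: Small white paint pot with a black cap, 32 mm across, 45 mm high, standing on the jig board behind the fence. Leave alone. Origin under its centre.
- cleaner: Cleaner bottle with a blue label, 60 mm across, 150 mm high, off to the right. Leave alone. Origin under its centre.
- thinner: Thinner bottle with a green label, 60 mm across, 150 mm high, off to the right. Leave alone. Origin under its centre.
- brush_mug: Mug of brushes, 80 mm across, about 165 mm high, at the far left. Leave alone. Origin under its centre.
- brush: Paint brush 170 mm long, lying at the near right. Leave alone. Origin at its middle, on the bench.
- bird_blank: Bare wooden bird, 80 mm long, 50 mm high, lying at the left. Leave alone. Origin under its middle.
- screwdriver: Screwdriver lying beyond the jig. Leave alone. Origin at its middle, on the bench.
Not all that is in view belongs to the job. What is shaped like the plinth but purple or red is not meant.

How it is judged:
By the outcome, as a careful person would: the job done as asked, in the order asked, and still so for the second after the job is handed in, with the robot touching nothing.
It also fails if it takes over 64 s, if anything falls off the work surface, if the arm or the gripper's body presses on something with over 40 N, if the wrist force passes 120 N, or if a joint passes its speed limit or range.

## Working session

There is one attempt and no reset: what is moved stays moved. The work goes in short steps, Python scripts to look and compute and a tool call to move; the robot and the scene stay as the last step left them, time stands still between calls to the robot, and variables do not carry over. Pictures are saved under pics/ and viewed, about 8 in all and at most 12, crops included, and the job is handed in when it is done.

Besides the shell and the picture viewer there is one more tool, called after "Request:" by a JSON object that holds its "name" and its "arguments", one argument or row to a line. step_arm: Moves the arm, as the interface text tells. Its arguments: {"type":"object","properties":{"plan":{"type":"string"},"grip_force":{"type":"number"}},"required":["plan"]}

```bash
ls; mkdir -p pics; cat > h.py <<'E'
import numpy as np, cv2
from rig import readout, cams, workorder, spotter, ctrl
def K(n):
    i=cams.camera_info(n); f=240/np.tan(np.radians(i['vfov'])/2)
    R=cv2.Rodrigues(np.array(i['rvec'],float))[0]; return f,i['cx'],i['cy'],R,np.array(i['tvec'],float).ravel()
def cloud(n,depth,k=None):
    f,cx,cy,R,t=k or K(n); v,u=np.mgrid[:480,:640]
    P=np.stack([(u-cx)/f*depth,(v-cy)/f*depth,depth],-1)
    W=(P-t)@R; W[depth<=0]=np.nan; return W
def proj(n,p,k=None):
    f,cx,cy,R,t=k or K(n); c=np.atleast_2d(p)@R.T+t
    return np.stack([c[:,0]/c[:,2]*f+cx,c[:,1]/c[:,2]*f+cy],-1)
E
python3 - <<'E'
from h import *
for n in ['top','side']:
    im,d=cams.capture(n); np.savez('%s0.npz'%n,im=im,d=d); cv2.imwrite('pics/%s0.png'%n,im[...,::-1])
    print(n,cams.camera_info(n))
    W=cloud(n,d)
    for t in ['plinth','jig','cam_lever','fence','pad','paint_pot_a']:
        for r in spotter.regions_of(n,t)[:3]:
            m=r['pixels']; print(t,round(r['conf'],2),np.round(r['extent']),np.round(np.nanmedian(W[m],0)))
print(readout.sense(),ctrl.hold_point_z)
E
```

```text
pics
top {'vfov': 48.765722777424614, 'cx': 324.40332392303253, 'cy': 245.34552109667402, 'rvec': array([ 2.14751236, -2.1842757 ,  0.1555568 ]), 'tvec': array([   2.73234882,  528.77535148, 1263.04352059])}
plinth 0.94 [381. 252.  36.  27.] [ 507. -132.   30.]
plinth 0.88 [241. 340.  37.  33.] [308. 193.  28.]
plinth 0.75 [270. 266.  19.  35.] [474. 117.  59.]
jig 0.79 [273. 252. 120.  93.] [518. 125.  13.]
cam_lever 0.63 [309. 233.  48.  40.] [548.  41.  45.]
fence 0.76 [250. 239.  23.  24.] [550. 172.  47.]
pad 0.71 [259. 240.  12.  22.] [546. 152.  42.]
pad 0.27 [273. 253. 119.  93.] [520. 126.  13.]
paint_pot_a 0.53 [234. 216.  13.  16.] [601. 216.  57.]
side {'vfov': 54.8114643824401, 'cx': 307.164022784874, 'cy': 235.42098748507212, 'rvec': array([ 0.66193421, -2.58913111,  1.24097845]), 'tvec': array([460.62494597, 236.90298271, 850.88859814])}
plinth 0.98 [298. 300.  52.  53.] [469. 133.  35.]
plinth 0.9 [339. 227.  39.  43.] [ 504. -118.   23.]
plinth 0.83 [362. 370.  56.  53.] [302. 210.  24.]
jig 0.59 [276. 300. 152. 158.] [511. 160.  11.]
cam_lever 0.78 [290. 250.  23.  
[... 294 characters left out ...]
7, 'joints': array([-1.49841892e+00,  3.12874426e-01,  1.49772425e+00,  8.63512772e-06,
        1.33098701e+00, -2.23397943e-01]), 'dq': array([ 7.31920777e-04, -1.32102916e-03,  7.95411963e-04, -1.07759913e-04,
        2.89322495e-04, -6.78722937e-05]), 'tau': array([ 1.06019332e-03, -4.12100708e+01, -2.59877408e+01, -9.06214768e-05,
        4.64033074e-04,  2.39656589e-05]), 'eef_pos': array([ 153.01931975, -502.20485659,  231.29812951]), 'ee_rot': array([3.79007820e-06, 9.89084685e-01, 1.47348180e-01, 3.91926312e-06]), 'force': array([-0.24774674, -0.09597965, -0.67132189]), 'wrist_torque': array([-0.02917336,  0.04087645, -0.02232182]), 'grip_width': 0.998940027127394} 18.700000000000003
```

```bash
python3 - <<'E'
import cv2,numpy as np
a=cv2.imread('pics/top0.png')[185:320,200:345]; b=cv2.imread('pics/side0.png')[210:390,190:390]
a=cv2.resize(a,(430,400),interpolation=3); b=cv2.resize(b,(370,333),interpolation=3)
b=cv2.copyMakeBorder(b,0,67,0,0,0); cv2.imwrite('pics/c0.png',np.hstack([a,b]))
E
```

```text
(no output)
```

View pics/c0.png

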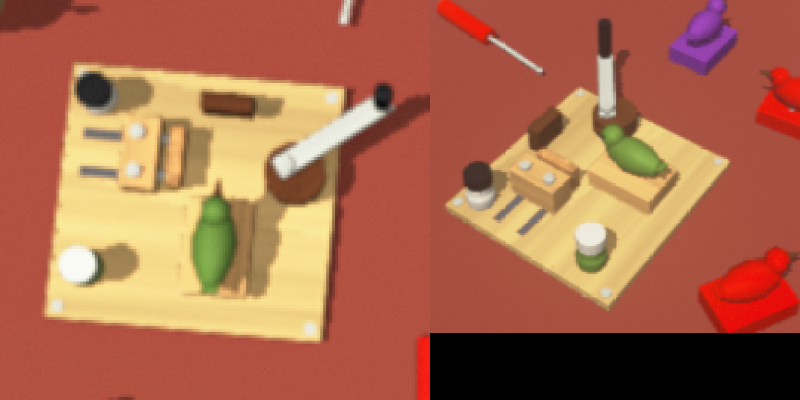

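```bash
python3 - <<'E'
from h import *
z=np.load('top0.npz'); im,d=z['im'],z['d']; W=cloud('top',d)
h=cv2.cvtColor(im,cv2.COLOR_RGB2HSV)
m=(np.abs(W[...,2]-12)<7)&(h[...,0]>12)&(h[...,0]<35)
m[:185]=0;m[320:]=0;m[:,:205]=0;m[:,345:]=0
k=K('top'); f,cx,cy,R,t=k
v,u=np.nonzero(cv2.morphologyEx(m.astype('u1'),cv2.MORPH_OPEN,np.ones((3,3))))
r=np.stack([(u-cx)/f,(v-cy)/f,np.ones(len(u))],-1)@R; C=-R.T@t
P=C+r*((12-C[2])/r[:,2])[:,None]
rect=cv2.minAreaRect(P[:,:2].astype('f4')); print(rect, np.round(cv2.boxPoints(rect)))
E
```

```text
((515.8615112304688, 139.0194091796875), (229.97979736328125, 214.93377685546875), 83.81696319580078) [[397.  36.]
 [610.  13.]
 [635. 242.]
 [421. 265.]]
```

Request:
{"name": "step_arm", "arguments": {
  "plan": "0 0 -1 0 100; 1 -5 -2 0 100; 2 -10 -3 0 100; 3 -15 -4 0 100; 4 -20 -5 0 100; 6 -24 -6 0 100; 8 -29 -7 0 100; 10 -33 -8 0 100; 11 -37 -8 0 100; 12 -41 -8 0 100"
}}

```text
time_s: 1.7
eef_pos: [148.0, -73.1, 312.0]
ee_rot: [0.001, 0.989, 0.147, 0.0]
force: [1.6, 0.2, 1.0]
grip_width: 0.996
```

Request:
{"name": "step_arm", "arguments": {
  "plan": "4 -1 0 3 100; 8 -2 0 6 100; 12 -3 0 9 100; 16 -4 0 12 100; 20 -5 0 15 100; 24 -6 0 18 100; 28 -7.5 0 21 100; 32 -8.5 0 23.1 100; 34 -9.2 0 23.1 100; 34 -9.2 0 23.1 100"
}}

```text
time_s: 2.7
eef_pos: [449.4, 114.5, 309.8]
ee_rot: [-0.0, 0.999, -0.052, -0.001]
force: [-2.1, -0.3, -0.3]
grip_width: 1.002
```

```bash
python3 - <<'E'
from h import *
s=readout.sense(); print(s['eef_pos'],s['ee_rot'],s['force'])
n='wrist'; k=K(n); print('cam centre',-k[3].T@k[4])
im,d=cams.capture(n); np.savez('w1.npz',im=im,d=d,**{'k%d'%i:np.array(x) for i,x in enumerate(k)}); cv2.imwrite('pics/w1.png',im[...,::-1])
W=cloud(n,d,k)
yaw=-0.1076; o=np.array([546.0,115.6]); J=np.array([[np.cos(yaw),np.sin(yaw)],[-np.sin(yaw),np.cos(yaw)]])
print('jig valid z', np.nanmedian(W[...,2][np.abs(W[...,2]-12)<5]))
for t in ['plinth','cam_lever','fence','pad','back_stop']:
    try:
        for r in spotter.regions_of(n,t)[:2]:
            m=r['pixels']; p=np.nanmedian(W[m],0); print(t,round(r['conf'],2),np.round(r['extent']),np.round(p),np.round(J@(p[:2]-o)))
    except Exception as e: print(t,e)
E
```

```text
[449.39262221 114.47193873 309.79682415] [-2.18175923e-04  9.98640720e-01 -5.21021424e-02 -1.42503839e-03] [-2.09686131 -0.27933791 -0.32455405]
cam centre [523.37734057 106.59483629 451.15931339]
jig valid z 11.131948726043115
plinth 0.96 [262. 311.  89.  82.] [317. 192.  25.] [-236.   51.]
plinth 0.95 [501. 249.  66.  86.] [368. -59.  25.] [-158. -192.]
cam_lever 0.64 [413.  58. 141. 113.] [550.  42.  45.] [ 12. -72.]
fence 0.62 [247.  82.  69.  69.] [551. 175.  46.] [-1. 60.]
fence 0.3 [266.  81.  23.  60.] [549. 155.  41.] [-1. 39.]
pad 0.73 [265.  82.  26.  62.] [549. 155.  41.] [-1. 39.]
back_stop 0.58 [325. 112. 321. 218.] [531. 121.  11.] [-15.   4.]
```

View pics/w1.png

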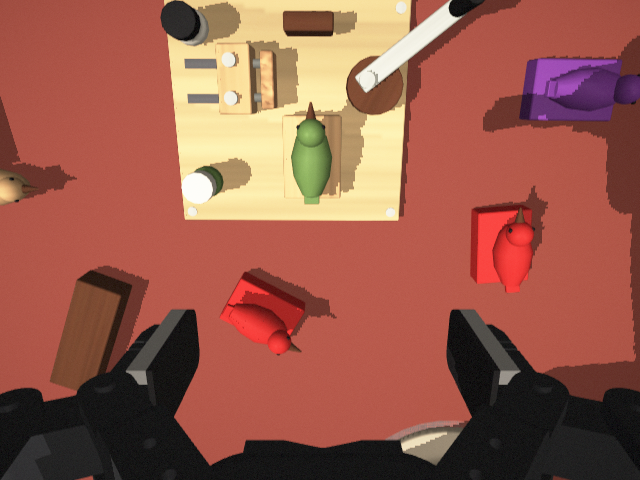

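The wrist view shows the green bird's plinth at about (312,157), the cam at (374,86), the lever running to (465,5), the pad at (266,80) and the back stop at (308,23). The red and purple ones are look-alikes.

```bash
cat >> h.py <<'E'
yaw=-0.1076; o=np.array([546.0,115.6]); J=np.array([[np.cos(yaw),np.sin(yaw)],[-np.sin(yaw),np.cos(yaw)]])
def jig(W): return np.concatenate([(W[...,:2]-o)@J.T, W[...,2:]],-1)
E
python3 - <<'E'
from h import *
z=np.load('w1.npz'); d=z['d'];im=z['im']; k=tuple(z['k%d'%i] for i in range(5)); G=jig(cloud('wrist',d,k))
h=cv2.cvtColor(im,cv2.COLOR_RGB2HSV)
x,y,zz=G[...,0],G[...,1],G[...,2]
def rect(m,name):
    q=G[m][:,:2].astype('f4'); r=cv2.minAreaRect(q); print(name,len(q),np.round(r[0],1),np.round(r[1],1),round(r[2],1),'z',round(float(np.median(zz[m])),1), 'x',np.round(np.percentile(q[:,0],[1,99]),1),'y',np.round(np.percentile(q[:,1],[1,99]),1))
green=(h[...,0]>35)&(h[...,0]<85)
rect((abs(zz-36)<3.5)&(x>-140)&(x<-15)&(abs(y)<50)&~green,'plinth top')
rect((abs(zz-36)<5)&(x>-140)&(x<-15)&(abs(y)<50),'plinth+bird')
rect((abs(zz-46)<4)&(x>25)&(x<75)&(abs(y)<30),'stop')
rect((abs(zz-48)<3)&(abs(x)<45)&(y>47)&(y<85),'fence')
rect((abs(zz-43)<3)&(abs(x)<45)&(y>20)&(y<48),'pad')
rect((abs(zz-39)<3)&(abs(x)<45)&(y<-20),'camdisc')
rect((zz>92)&(y<-90),'handle')
m=(zz>43)&(zz<50)&(y<-55); rect(m,'bar')
q=G[m][:,:2]; print(cv2.fitLine(q.astype('f4'),2,0,.01,.01).ravel())
mb=(abs(zz-12)<5)&(y>-130)&(y<170)&(x>-170)&(h[...,0]>12)&(h[...,0]<35); rect(mb,'board')
E
```

```text
plinth top 2424 [-63.7  -2.2] [97.  95.7] 0.2 z 35.2 x [-111.8  -16. ] y [-48.7  27. ]
plinth+bird 2486 [-63.7  -0.3] [97.  99.3] 0.1 z 35.2 x [-111.8  -16. ] y [-48.7  39.9]
stop 1038 [46.4  1.7] [16.1 43.5] 0.1 z 44.8 x [38.5 54.3] y [-20.   23.2]
fence 2166 [-1.4 68.3] [30.3 59.8] 89.9 z 47.0 x [-31.2  27.6] y [53.7 82.9]
pad 770 [10.1 36.7] [20.4 74. ] 77.8 z 41.9 x [-25.9  43.3] y [20.8 45.2]
camdisc 1796 [-1.000e-01 -1.286e+02] [217.   87.7] 90.0 z 38.0 x [-31.2  17.6] y [-84.1 -26.8]
handle 95 [  50.6 -124.1] [12.4  3.5] 84.6 z 97.2 x [48.7 52.8] y [-130.4 -118.4]
bar 2860 [ -47.9 -197.3] [271.5 183.2] 36.3 z 46.1 x [-202.4   58.1] y [-255.   -56.6]
[   0.76967514    0.6384357     1.6233177  -121.50067   ]
board 34651 [-35.7  21.8] [230.  211.9] 89.9 z 11.1 x [-139.    68.6] y [-90.9 134.2]
```

```bash
python3 - <<'E'
from h import *
z=np.load('w1.npz'); d=z['d'];im=z['im']; k=tuple(z['k%d'%i] for i in range(5)); G=jig(cloud('wrist',d,k))
G[...,0]+=1.5; G[...,1]-=1.7; G[...,2]+=1
x,y,zz=G[...,0],G[...,1],G[...,2]
m=(zz>30)&(zz<90)&(x>-140)&(x<-10)&(abs(y)<45); n,l,s,c=cv2.connectedComponentsWithStats(cv2.morphologyEx(m.astype('u1'),cv2.MORPH_OPEN,np.ones((3,3))))
i=1+np.argmax(s[1:,4]); m=(l==i); print(s[i])
mm=m&(abs(zz-36)<3); r=cv2.minAreaRect(G[mm][:,:2].astype('f4')); print('plinth',r)
print('ptop z',np.median(zz[mm]))
m=(zz>44)&(zz<51)&(y<-60)&(y>-150)&(x>-20)&(x<90); q=G[m][:,:2]; f=cv2.fitLine(q.astype('f4'),2,0,.01,.01).ravel(); print(len(q),f,np.degrees(np.arctan2(f[1],f[0])))
m=(zz>60)&(y<-90)&(x>20); print('handle',np.median(G[m],0))
E
```

```text
[ 282  103   59  102 4919]
plinth ((-71.12092590332031, -2.4158859252929688), (79.24869537353516, 55.87464904785156), 0.40283656120300293)
ptop z 36.07222214353162
2051 [  0.6253608  -0.7803357  31.303158  -92.554886 ] -51.291325
handle [  52.27708495 -122.79733386   81.92872909]
```

Request:
{"name": "step_arm", "arguments": {
  "plan": "-0.8 -0.5 4 0.2 100; -1.8 -1 8 0.2 100; -1.8 -1 12 0.2 100; -1.8 -1 16 0.2 100; -1.8 -1 20 0.2 100; -1.8 -1 23 0.2 100; -1.8 -1 25 0.2 100; -1.8 -1 25 0.2 100; -1.8 -1 25 0.2 100"
}}

```text
time_s: 3.9
eef_pos: [430.3, 123.6, 62.5]
ee_rot: [-0.0, 0.998, -0.056, 0.001]
force: [-0.1, -0.3, -0.1]
grip_width: 1.0
```

```bash
python3 - <<'E'
from h import *
s=readout.sense(); p=s['eef_pos']; print(p,s['ee_rot'],s['force'],J@(p[:2]-o)+[.75,-.85])
im,d=cams.capture('wrist'); cv2.imwrite('pics/w2.png',im[...,::-1])
E
```

```text
[430.25037191 123.60353123  62.45730331] [-4.81825021e-05  9.98444534e-01 -5.57498082e-02  6.85470123e-04] [-0.10990952 -0.26923937 -0.1302473 ] [-115.18973279   -5.32339661]
```

View pics/w2.png

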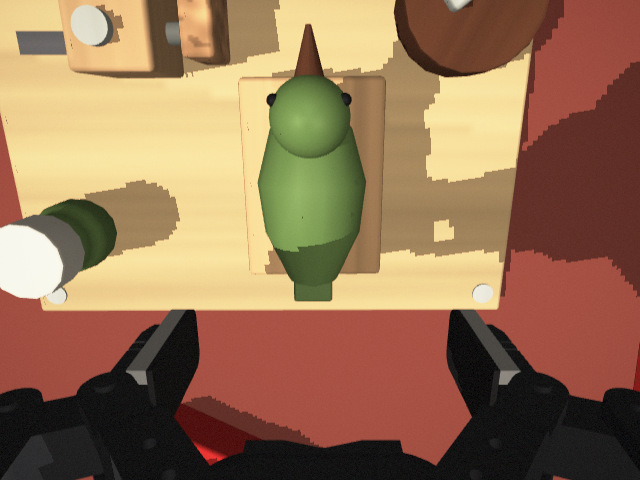

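The plinth is at columns 240–385, and its rear edge is at row 272. It sits about 9 px left of the finger midline (323), which agrees with the computed 3 mm. I'll correct for that, lower, and grip.

Request:
{"name": "step_arm", "arguments": {
  "plan": "0.2 -0.3 0 0 100; 0.2 -0.3 2 0 100; 0.2 -0.3 4 0 100; 0.2 -0.3 4.6 0 100; 0.2 -0.3 4.6 0 100; 0.2 -0.3 4.6 0 90; 0.2 -0.3 4.6 0 80"
}}

```text
time_s: 4.65
eef_pos: [432.8, 126.8, 16.2]
ee_rot: [-0.0, 0.998, -0.055, 0.001]
force: [1.0, 0.5, -0.2]
grip_width: 0.801
```

Request:
{"name": "step_arm", "arguments": {
  "plan": "0 0 0 0 70; 0 0 0 0 60; 0 0 0 0 58; 0 0 0 0 50; 0 0 0 0 50; 0 0 0 0 50",
  "grip_force": 25
}}

```text
time_s: 5.25
eef_pos: [432.6, 126.7, 16.0]
ee_rot: [-0.0, 0.998, -0.055, 0.001]
force: [-1.8, 0.6, 6.4]
grip_width: 0.649
```

```bash
python3 - <<'E'
from h import *
s=readout.sense(); p=s['eef_pos']; print(p,s['ee_rot'],s['force'],J@(p[:2]-o)+[.75,-.85],s['grip_width'])
im,d=cams.capture('wrist'); cv2.imwrite('pics/w3.png',im[...,::-1])
E
```

```text
[432.59827995 126.74631883  16.03912147] [-3.73441112e-05  9.98468172e-01 -5.53262224e-02  5.63074061e-04] [-1.78942185  0.6199056   6.37900994] [-113.19291518   -1.94663699] 0.6490979612995786
```

View pics/w3.png

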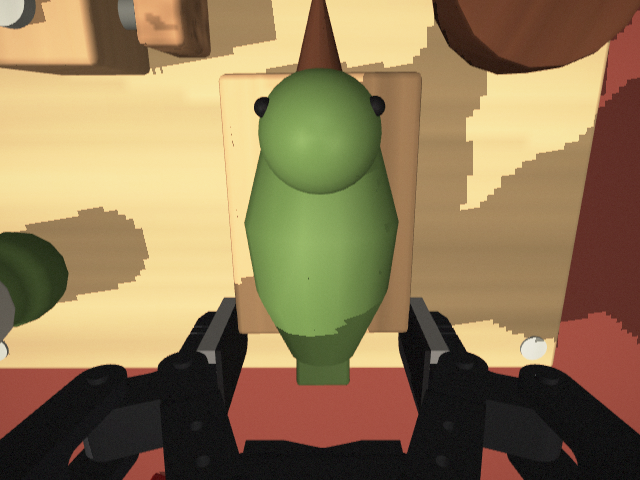

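Request:
{"name": "step_arm", "arguments": {
  "plan": "0.5 0 0 0 50; 1.4 0 0 0 50; 2.3 0 0 0 50; 3.2 0 0 0 50; 4.1 0 0 0 50; 5 0 0 0 50; 5.8 0 0 0 50; 6.4 0 0 0 50; 6.6 0 0 0 50; 6.6 0 0 0 50"
}}

```text
time_s: 6.3
eef_pos: [497.9, 119.5, 16.0]
ee_rot: [-0.0, 0.998, -0.055, 0.0]
force: [-2.2, 1.3, 7.0]
grip_width: 0.645
```

Request:
{"name": "step_arm", "arguments": {
  "plan": "0.1 0 0 0 50; 0.2 0 0 0 50; 0.3 0 0 0 50; 0.3 0 0 0 50"
}}

```text
time_s: 6.7
eef_pos: [500.4, 119.2, 16.0]
ee_rot: [-0.0, 0.998, -0.055, -0.0]
force: [-4.7, 1.5, 9.3]
grip_width: 0.641
```

```bash
python3 - <<'E'
from h import *
s=readout.sense(); p=s['eef_pos']; print(p,s['force'],J@(p[:2]-o)+[.75,-.85],s['grip_width'])
E
```

```text
[500.43078808 119.23928694  16.04217989] [-4.66293591  1.45825986  9.34653309] [-44.94650372  -2.12555138] 0.6406297223558972
```

Request:
{"name": "step_arm", "arguments": {
  "plan": "0.1 0 0 0 50; 0.2 0 0 0 50; 0.2 0 0 0 50"
}}

```text
time_s: 7.0
eef_pos: [502.4, 119.0, 16.0]
ee_rot: [-0.0, 0.998, -0.055, -0.0]
force: [-5.8, 0.2, 8.5]
grip_width: 0.644
```

Request:
{"name": "step_arm", "arguments": {
  "plan": "0.1 0 0 0 50; 0.2 0 0 0 50; 0.2 0 0 0 50"
}}

```text
time_s: 7.3
eef_pos: [502.8, 119.0, 16.0]
ee_rot: [0.0, 0.998, -0.055, -0.002]
force: [-13.3, 0.8, 15.8]
grip_width: 0.646
```

```bash
python3 - <<'E'
from h import *
s=readout.sense(); p=s['eef_pos']; print(p,s['force'],J@(p[:2]-o)+[.75,-.85],s['grip_width'])
im,d=cams.capture('wrist'); cv2.imwrite('pics/w4.png',im[...,::-1])
E
```

```text
[502.82693007 119.01618669  16.01517655] [-13.28754813   0.81932411  15.83787669] [-42.54026005  -2.09003372] 0.6461827828520745
```

View pics/w4.png

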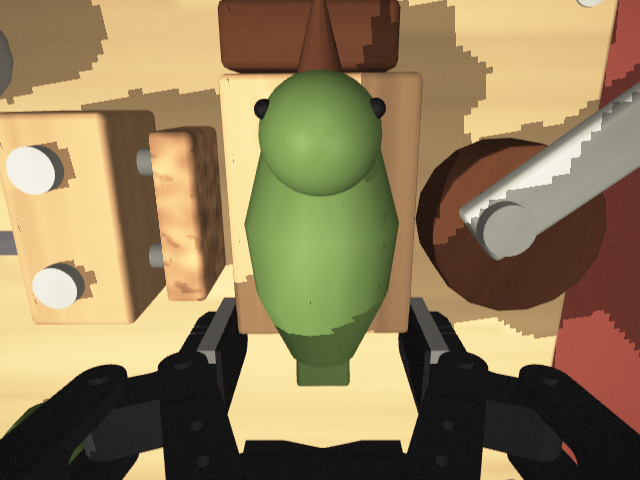

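Home: forward motion stalled and the force rose to 13 N. The plinth's front edge meets the stop at row 72, and the cam at (510,225) is clear. I'll open just enough to clear the cam, then lift straight up.

Request:
{"name": "step_arm", "arguments": {
  "plan": "0 0 0 0 64; 0 0 0 0 70; 0 0 0 0 77; 0 0 0 0 77; 0 0 -1 0 77; 0 0 -3 0 77; 0 0 -6 0 77; 0 0 -10 0 77; 0 0 -14 0 77; 0 0 -14 0 77"
}}

```text
time_s: 8.35
eef_pos: [507.1, 118.7, 161.0]
ee_rot: [-0.0, 0.998, -0.055, 0.005]
force: [1.3, -0.0, -0.5]
grip_width: 0.773
```

```bash
python3 - <<'E'
from h import *
s=readout.sense(); p=s['eef_pos']; print(p,s['ee_rot'],s['force'],np.round(s['joints'],3),J@(p[:2]-o)+[.75,-.85])
k=K('wrist');im,d=cams.capture('wrist'); cv2.imwrite('pics/w5.png',im[...,::-1])
G=jig(cloud('wrist',d,k)); x,y,zz=G[...,0],G[...,1],G[...,2]
def rect(m,n):
    n_,l,s,c=cv2.connectedComponentsWithStats(cv2.morphologyEx(m.astype('u1'),cv2.MORPH_OPEN,np.ones((3,3)))); m=l==1+np.argmax(s[1:,4])
    r=cv2.minAreaRect(G[m][:,:2].astype('f4')); print(n,m.sum(),np.round(r[0],1),np.round(r[1],1),round(r[2],2))
rect((abs(zz-45.5)<4)&(x>25)&(x<75)&(abs(y)<30),'stop')
rect((abs(zz-47)<3)&(abs(x)<45)&(y>47)&(y<90),'fence')
rect((abs(zz-42)<3)&(abs(x)<45)&(y>29)&(y<50),'pad')
rect((abs(zz-35)<3)&(abs(x)<60)&(abs(y)<34),'plinth')
m=(zz>43)&(zz<50)&(y<-60)&(y>-150)&(x>-20)&(x<90); q=G[m][:,:2]; f=cv2.fitLine(q.astype('f4'),2,0,.01,.01).ravel(); print(len(q),f,np.degrees(np.arctan2(f[1],f[0])))
E
```

```text
[507.13285247 118.72890974 161.03094234] [-3.16282956e-04  9.98453895e-01 -5.53500482e-02  5.10796474e-03] [ 1.2562359  -0.02084724 -0.50869868] [0.005 0.365 1.618 0.    1.148 1.686] [-38.22838869  -1.91322552]
stop 1966 [46.9  1.9] [43.9 15.4] 89.82
fence 4266 [-0.9 68.2] [30.2 59.7] 89.63
pad 1569 [-1.  39.5] [12.3 49.3] 89.98
plinth 2464 [ -1.  -17.8] [79.7 22.6] 0.4
4404 [  0.6382269  -0.7698483  32.039883  -92.22469  ] -50.340263
```

Request:
{"name": "step_arm", "arguments": {
  "plan": "1 1 0 -8 70; 2 2.5 0 -16 60; 3.5 4 0 -24 60; 5 5.5 0 -32 60; 6 7 0 -40 60; 7 9 0 -48 60; 8 10 0 -56 60; 9 11 0 -64 60; 9.9 12.3 0 -72 60; 9.9 12.3 0 -80 60"
}}

```text
time_s: 9.4
eef_pos: [589.6, -16.0, 153.9]
ee_rot: [-0.001, 0.799, 0.601, -0.001]
force: [-0.6, 0.3, 0.1]
grip_width: 0.603
```

Request:
{"name": "step_arm", "arguments": {
  "plan": "0 0 0 -8 60; 0 0 0 -16 60; 0 0 0 -24 60; 0 0 0 -32 60; 0 0 0 -40 60; 0 0 0 -48 60; 0 0 0 -48 60; 0 0 0 -48 60"
}}

```text
time_s: 10.2
eef_pos: [589.2, -14.5, 154.6]
ee_rot: [-0.001, 0.489, 0.872, -0.0]
force: [-0.2, -0.2, 0.4]
grip_width: 0.601
```

```bash
python3 - <<'E'
from h import *
s=readout.sense(); p=s['eef_pos']; q=s['ee_rot']; print(p,q,s['force'],np.round(s['joints'],3),J@(p[:2]-o)+[.75,-.85], 'toolx deg',np.degrees(2*np.arctan2(q[2],q[1])))
k=K('wrist');im,d=cams.capture('wrist'); cv2.imwrite('pics/w6.png',im[...,::-1])
W=cloud('wrist',d,k); m=(abs(W[...,2]-99)<4); 
for r in spotter.regions_of('wrist','lever_grip')[:2]:
    mm=r['pixels']; print(r['conf'],r['extent'],np.nanmedian(W[mm],0), np.nanmedian(W[mm&(W[...,2]>94)],0))
E
```

```text
[589.2248489  -14.50960179 154.56863459] [-6.57948897e-04  4.89128040e-01  8.72211722e-01 -1.99375726e-04] [-0.18628355 -0.2299296   0.41347936] [-0.223  0.52   1.4   -0.     1.224 -0.772] [  57.69766117 -125.56511508] toolx deg 121.43341226766351
0.84 [307.4, 153.3, 91.2, 246.4] [549.01761497  43.43850383  45.35290777] [588.94021815 -14.13316082  98.51860681]
0.45 [327.4, 139.8, 418.5, 278.3] [558.071899    55.82565494  11.7106636 ] [588.87427156 -14.17426025  98.53156991]
```

View pics/w6.png

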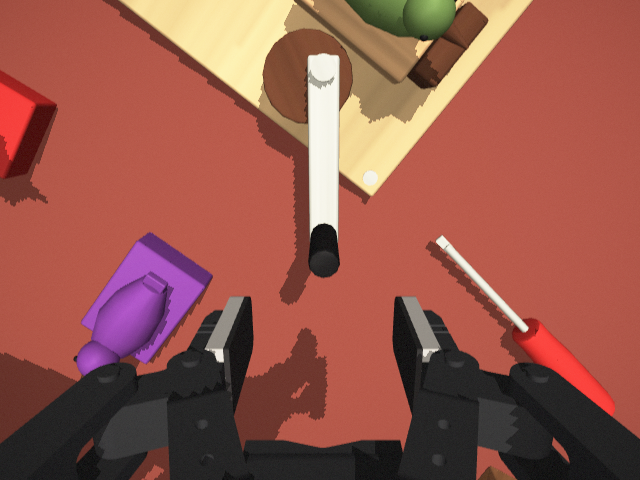

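The handle top at (324,262) is under the jaw midline, and it measures within 1 mm of the TCP. Lower and close loosely around the post.

Request:
{"name": "step_arm", "arguments": {
  "plan": "0 0 3 0 60; 0 0 6 0 60; 0 0 8.5 0 60; 0 0 9.6 0 60; 0 0 9.6 0 50; 0 0 9.6 0 40; 0 0 9.6 0 30; 0 0 9.6 0 23; 0 0 9.6 0 23",
  "grip_force": 20
}}

```text
time_s: 11.2
eef_pos: [589.8, -14.6, 60.0]
ee_rot: [0.001, 0.488, 0.873, 0.0]
force: [0.5, 0.1, -0.1]
grip_width: 0.232
```

```bash
cat > arc.py <<'E'
# rows for a clockwise swing of the post about the pivot, in tool axes now; a = list of degrees from now
import sys
from h import *
s=readout.sense(); p=s['eef_pos'][:2]; q=s['ee_rot']; t=2*np.arctan2(q[2],q[1])
piv=o+J.T@(np.array([-.75,.85])+[0,-52])
r=p-piv; th=np.degrees(np.arctan2(r[1],r[0])-yaw)%360; print('z',s['eef_pos'][2],'radius',np.hypot(*r),'lever dir',th,'joint',np.radians(335-th),'toolx',np.degrees(t),'F',s['force'],'w',s['grip_width'])
ex=np.array([np.cos(t),np.sin(t)]); ey=np.array([np.sin(t),-np.cos(t)])
R=float(sys.argv[1])
for a in map(float,sys.argv[2:]):
    b=np.radians(th-a)+yaw; v=piv+R*np.array([np.cos(b),np.sin(b)])-p; print(a,np.round(np.array([v@ex,v@ey])/10,2))
E
python3 arc.py 95 5 10 15 20 25 30 35 40 45 50
```

```text
z 59.959963322175916 radius 93.91703448510604 lever dir 308.38481541196046 joint 0.4645226020873406 toolx 121.64000256638091 F [ 0.49969757  0.14061645 -0.11512365] w 0.2318711418492729
5.0 [-0.08 -0.83]
10.0 [ 0.02 -1.65]
15.0 [ 0.19 -2.46]
20.0 [ 0.43 -3.25]
25.0 [ 0.74 -4.02]
30.0 [ 1.12 -4.76]
35.0 [ 1.55 -5.46]
40.0 [ 2.05 -6.13]
45.0 [ 2.61 -6.74]
50.0 [ 3.21 -7.31]
```

Request:
{"name": "step_arm", "arguments": {
  "plan": "-0.1 -0.8 0 5 23; 0 -1.6 0 10 23; 0.2 -2.5 0 15 23; 0.4 -3.3 0 20 23; 0.7 -4 0 25 23; 1.1 -4.8 0 30 23; 1.6 -5.5 0 35 23; 2 -6.1 0 40 23; 2.6 -6.7 0 45 23; 3.2 -7.3 0 50 23"
}}

```text
time_s: 12.2
eef_pos: [511.3, -26.0, 59.9]
ee_rot: [0.001, 0.812, 0.584, 0.001]
force: [4.3, -0.2, -0.5]
grip_width: 0.228
```

```bash
python3 arc.py 95 4 8 12 16 20 24 28
```

```text
z 59.89763508422959 radius 95.17075199654671 lever dir 258.75264171629277 joint 1.330767447998464 toolx 71.4213430045999 F [ 4.30444695 -0.19707442 -0.48694924] w 0.22769716697349202
4.0 [ 0.03 -0.66]
8.0 [ 0.08 -1.32]
12.0 [ 0.18 -1.98]
16.0 [ 0.33 -2.63]
20.0 [ 0.52 -3.26]
24.0 [ 0.76 -3.88]
28.0 [ 1.04 -4.48]
```

Request:
{"name": "step_arm", "arguments": {
  "plan": "0 -0.7 0 4 23; 0.1 -1.3 0 8 23; 0.2 -2 0 12 23; 0.3 -2.6 0 16 23; 0.5 -3.3 0 20 23; 0.8 -3.9 0 24 23; 0.8 -3.9 0 24 23"
}}

```text
time_s: 12.9
eef_pos: [476.2, -5.7, 59.8]
ee_rot: [0.0, 0.915, 0.404, 0.0]
force: [-0.0, -0.3, 0.0]
grip_width: 0.229
```

```bash
cat > look.py <<'E'
import sys
from h import *
k=K('wrist');im,d=cams.capture('wrist'); cv2.imwrite(sys.argv[1],im[...,::-1])
G=jig(cloud('wrist',d,k)); x,y,zz=G[...,0],G[...,1],G[...,2]
h=cv2.cvtColor(im,cv2.COLOR_RGB2HSV); green=(h[...,0]>35)&(h[...,0]<90)&(h[...,1]>60)
def rect(m,n):
    n_,l,s,c=cv2.connectedComponentsWithStats(cv2.morphologyEx(m.astype('u1'),cv2.MORPH_OPEN,np.ones((3,3))))
    if n_<2: return print(n,'none')
    m=l==1+np.argmax(s[1:,4])
    r=cv2.minAreaRect(G[m][:,:2].astype('f4')); print(n,m.sum(),np.round(r[0],1),np.round(r[1],1),round(r[2],2))
rect((abs(zz-45.5)<4)&(x>25)&(x<75)&(abs(y)<30),'stop')
rect((abs(zz-47)<3)&(abs(x)<45)&(y>47)&(y<90),'fence')
rect((abs(zz-42)<3)&(abs(x)<45)&(y>29)&(y<52),'pad')
rect((abs(zz-35)<3)&(abs(x)<60)&(abs(y)<38)&~green,'plinth')
m=(zz>43)&(zz<50)&(np.hypot(x,y+52)<80)&(y<-50)&(np.hypot(x,y+52)>20); q=G[m][:,:2]
if len(q)>50:
    f=cv2.fitLine(q.astype('f4'),2,0,.01,.01).ravel(); a=np.degrees(np.arctan2(f[1],f[0]))%180+180; print('lever dir',a,'joint',np.radians(335-a))
E
python3 arc.py 95 4 8 12 16 20 24 28; python3 look.py pics/w7.png
```

```text
z 59.81380927149242 radius 94.93159070834164 lever dir 234.1315789461824 joint 1.7604860586770856 toolx 47.629026778159236 F [-0.01408068 -0.29765355  0.0085829 ] w 0.22922780569469553
4.0 [ 0.01 -0.66]
8.0 [ 0.08 -1.32]
12.0 [ 0.19 -1.98]
16.0 [ 0.35 -2.62]
20.0 [ 0.55 -3.25]
24.0 [ 0.79 -3.87]
28.0 [ 1.08 -4.47]
stop none
fence none
pad none
plinth 2205 [-32.5 -18.7] [14.4 31.2] 53.67
lever dir 235.52795 joint 1.7361147
```

View pics/w7.png

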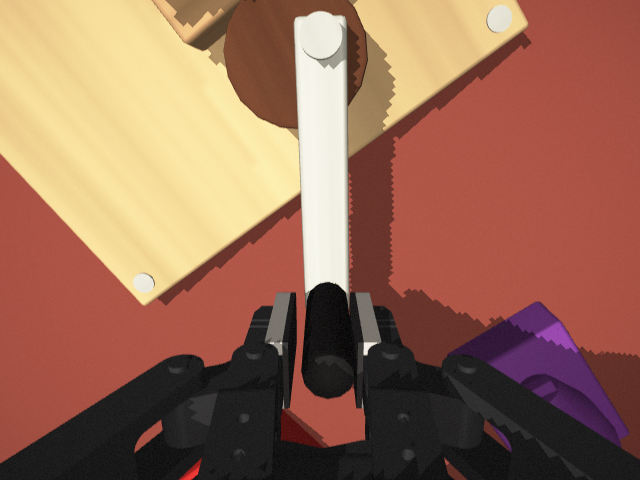

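Request:
{"name": "step_arm", "arguments": {
  "plan": "0 -0.5 0 3 23; 0.1 -1 0 6 23; 0.1 -1.5 0 9 23; 0.2 -2 0 12 23; 0.3 -2.4 0 15 23; 0.4 -2.9 0 18 23; 0.6 -3.3 0 20 23; 0.7 -3.6 0 22 23; 0.7 -3.6 0 22 23"
}}

```text
time_s: 13.85
eef_pos: [454.8, 23.0, 59.6]
ee_rot: [0.001, 0.975, 0.223, 0.0]
force: [0.5, -4.9, 0.7]
grip_width: 0.227
```

```bash
python3 arc.py 95 2 4 6;python3 look.py pics/w8.png; python3 - <<'E'
from h import *
im,d=cams.capture('top'); G=jig(cloud('top',d)); x,y,zz=G[...,0],G[...,1],G[...,2]
for n in['pad','fence','plinth']:
    for r in spotter.regions_of('top',n)[:1]: print(n,r['extent'],np.nanmedian(G[r['pixels']],0))
cv2.imwrite('pics/t8.png',cv2.resize(im[185:320,200:345,::-1],(725,600),interpolation=cv2.INTER_CUBIC)[:600])
E
```

```text
z 59.597025334512054 radius 94.71404476141304 lever dir 212.37789415882042 joint 2.1401594826575545 toolx 25.721647480350985 F [ 0.48301349 -4.90877375  0.74199191] w 0.2273268691528239
2.0 [-0.03 -0.33]
4.0 [-0.01 -0.66]
6.0 [ 0.01 -0.99]
stop none
fence none
pad none
plinth 6252 [-22.2  -4.9] [31.3 39.4] 85.45
lever dir 214.22636 joint 2.1078975
pad [258.8, 237.9, 8.5, 22.9] [-3.45472533 41.12716462 43.22544779]
fence [251.1, 237.7, 21.3, 23.6] [-1.34313585 58.80459115 46.69017331]
plinth [242.9, 339.2, 37.4, 33.0] [-244.1465511    51.05610434   28.4717431 ]
```

View pics/t8.png

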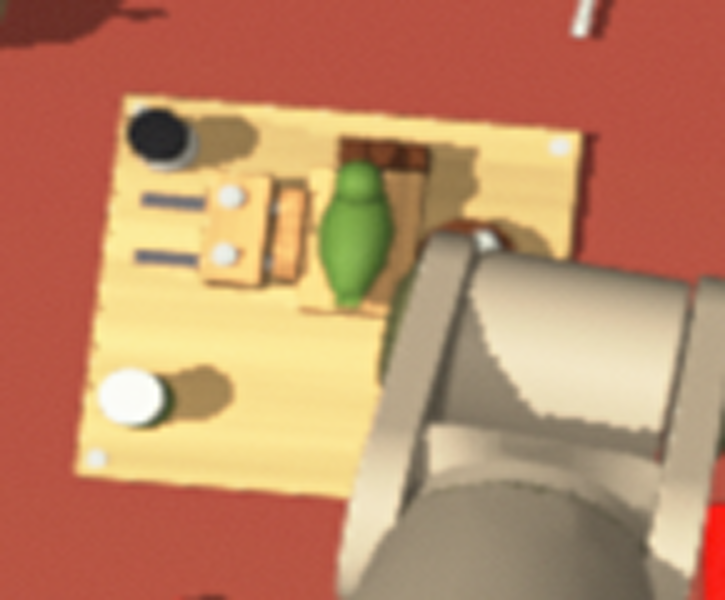

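The top view shows the plinth at the stop and touching the pad at (290,235). I'll open, lift off the post, and measure the pad from above.

Request:
{"name": "step_arm", "arguments": {
  "plan": "0 0.15 0 0 28; 0 0.15 0 0 40; 0 0.15 0 0 45; 0 0.15 -3 0 45; 0 0.15 -6.5 0 45; 0 0 -10.5 0 45; 2 -2 -10.5 -5 45; 4 -4 -10.5 -10 45; 5 -5 -10.5 -15 45; 5 -5 -10.5 -15 45"
}}

```text
time_s: 15.1
eef_pos: [477.7, 91.7, 164.1]
ee_rot: [-0.0, 0.937, 0.349, -0.0]
force: [-0.3, -0.5, -0.1]
grip_width: 0.449
```

```bash
python3 arc.py 95 2|head -1;python3 look.py pics/w9.png
```

```text
z 164.1436094727355 radius 67.64280220637276 lever dir 162.71033635887147 joint 3.007021897691255 toolx 40.85081049391663 F [-0.31576142 -0.48860669 -0.13455974] w 0.4485734462529385
stop 1179 [46.8 -7.6] [25.6 16.4] 88.91
fence 4506 [-1.2 68.3] [59.9 30.2] 0.21
pad 1892 [-1.1 42.7] [49.9 12.1] 0.17
plinth 3162 [-1.  27.1] [80.4 21.4] 1.97
lever dir 214.0409 joint 2.1111348
```

View pics/w9.png

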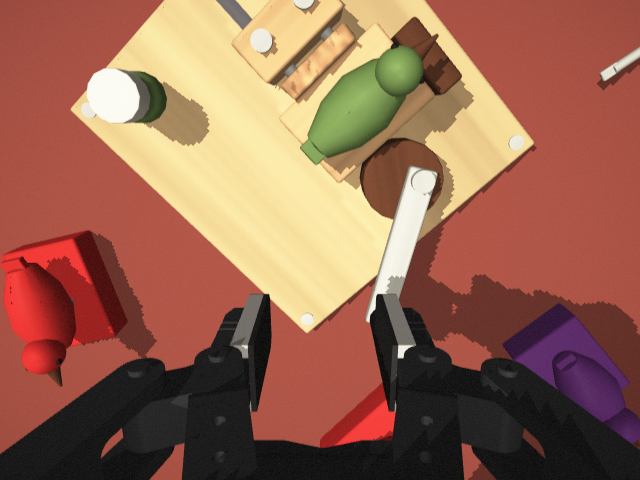

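Fence to pad centre is 25.6 mm, against 28.7 mm at rest, so the pad is pushed back about 3.1–3.5 mm of 8. The plinth is home (x centre matches) and square to the jig. I'll go back on the post for about 4° more.

Request:
{"name": "step_arm", "arguments": {
  "plan": "-2 1.3 0 5 45; -4.5 2.6 0 10 45; -6.3 3.9 0 15 45; -6.3 3.9 0 15 45; -6.3 3.9 4 15 45; -6.3 3.9 8 15 45; -6.3 3.9 10.5 15 45; -6.3 3.9 10.5 15 35; -6.3 3.9 10.5 15 23; -6.3 3.9 10.5 15 23"
}}

```text
time_s: 16.15
eef_pos: [456.2, 19.7, 60.8]
ee_rot: [0.001, 0.975, 0.222, 0.001]
force: [-0.8, -0.2, 0.0]
grip_width: 0.228
```

```bash
python3 arc.py 95 2 3 4 5 6 7 8;python3 look.py pics/w10.png
```

```text
z 60.77497138403822 radius 95.01047698315166 lever dir 214.55170905424444 joint 2.1022192554035093 toolx 25.654116504373437 F [-0.83378147 -0.16123612  0.04694507] w 0.22786361464661667
2.0 [-0.01 -0.33]
3.0 [-0.01 -0.5 ]
4.0 [-0.01 -0.66]
5.0 [-0.   -0.83]
6.0 [ 0.01 -0.99]
7.0 [ 0.02 -1.16]
8.0 [ 0.03 -1.33]
stop none
fence none
pad none
plinth 6229 [-22.4  -4.1] [33.1 37.2] 89.64
lever dir 214.24486 joint 2.1075747
```

Request:
{"name": "step_arm", "arguments": {
  "plan": "0 -0.3 0 2 23; 0 -0.6 0 4 23; 0 -0.9 0 5 23; 0 -1.05 0 6 23; 0 -1.05 0 6 23; 0 -1.05 0 6 23"
}}

```text
time_s: 16.8
eef_pos: [451.9, 28.4, 60.6]
ee_rot: [0.001, 0.985, 0.171, 0.002]
force: [1.7, -5.5, -1.9]
grip_width: 0.229
```

Request:
{"name": "step_arm", "arguments": {
  "plan": "0 0.15 0 0 28; 0 0.15 0 0 40; 0 0.15 0 0 45; 0 0.15 -3 0 45; 0 0.15 -6.5 0 45; 0 0 -10.5 0 45; 2 -2 -10.5 -5 45; 4 -4 -10.5 -10 45; 5 -5 -10.5 -15 45; 5 -5 -10.5 -15 45"
}}

```text
time_s: 17.8
eef_pos: [481.2, 94.4, 164.3]
ee_rot: [-0.0, 0.954, 0.299, 0.0]
force: [0.9, -0.4, 1.0]
grip_width: 0.451
```

```bash
python3 arc.py 95 2|head -1;python3 look.py pics/w11.png
```

```text
z 164.32668709534232 radius 65.62187490746432 lever dir 159.36904364813222 joint 3.065338456766541 toolx 34.829631192787375 F [ 0.91920388 -0.41196092  0.98566577] w 0.4510931117258898
stop 1246 [46.6 -7.2] [15.7 26.7] 0.06
fence 4812 [-1.  68.3] [30.3 60.1] 89.78
pad 1875 [-1.1 43.2] [50.  12.1] 0.08
plinth 3055 [-1.1 27.9] [80.4 21. ] 2.16
lever dir 210.56088 joint 2.1718724
```

View pics/w11.png

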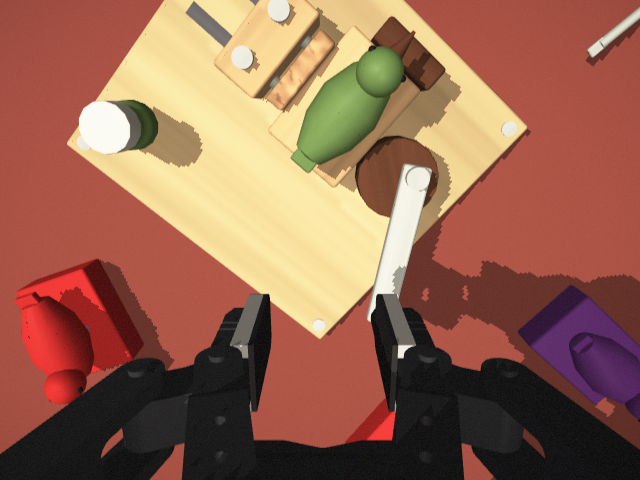

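```bash
python3 - <<'E'
from h import *
k=K('wrist');im,d=cams.capture('wrist'); G=jig(cloud('wrist',d,k)); x,y,z=G[...,0],G[...,1],G[...,2]
m=(abs(z-35)<2)&(abs(x)<60)&(y>-40)&(y<40); q=G[m][:,:2]
def edge(a,b,bins):
    P=np.array([[c,b[(abs(a-c)<2)].min()] for c in bins if (abs(a-c)<2).sum()>5]); s=np.polyfit(P[:,0],P[:,1],1); print(len(P),np.round(s,4),np.round(P[:,1],1))
edge(q[:,1],q[:,0],range(-20,36,4))   # rear edge x vs y
edge(q[:,1],-q[:,0],range(-20,36,4))  # front
workorder.finish_job(); print(readout.sense()['time_s'])
E
```

```text
11 [-5.00000e-03 -4.08328e+01] [-40.3 -41.1 -40.7 -40.9 -41.  -40.7 -40.7 -41.  -41.  -40.9 -41. ]
11 [  0.1065 -26.0293] [-38.9 -39.  -39.  -39.  -39.   35.3  35.8 -39.3 -39.6 -38.6 -38.7]
the job is handed in; nothing more can be done
the job is handed in; nothing more can be done
```

The plinth is home against the back stop and clamped. I handed the job in at about 18 s on the robot's clock, with the gripper clear of everything.

**What I did:** I gripped the plinth by its rear end and slid it about 70 mm. It stopped against the back stop with about 13 N of push. I let go, then swung the lever clockwise with the jaws loosely around the handle, in two stages, from about 0.46 to 2.17 rad.

**Last checks, from the wrist camera:**
- **Pad:** the fence-to-pad distance went from 28.7 mm at rest to 25.1 mm. That is about 3.6–3.9 mm of the 8 mm gap, so roughly half way and not driven back to the fence.
- **Plinth home:** its ends measured at about -40.8 and +39 mm, against a measured back-stop face at about 39 mm. The camera reads about 1 mm short along the slide direction.
- **Square:** the rear edge sloped by -0.005 rad and the pad sat within 0.1° of the jig.

**Checks that failed or disagreed:**
- A rectangle fitted to the visible strip of plinth read about 2° of turn. I put that down to the bird hiding part of the plinth, since the rear edge fit did not show it.
- The line fitted to the front edge was spoiled by two outlier points in the middle. The other points lay within 1 mm of each other.
- The wrist and top cameras disagreed by about 2 mm on where the jig is, so I relied on relative distances and contact.

I did not touch the other things on the bench. The ones in the last wrist view look undisturbed, but I did not check every one of them afterwards.

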